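# Find the rattling cartons and send them off on the locked shuttle

### The job

In one or two of the flat white cartons a part has come loose inside: shake each carton lengthwise to find those that rattle, and lay every rattling one flat in the shuttle's tray while it stands locked at the loading end; the others stay, or go back, flat on the worktop. Then fold the cam lever down to free the tray, slide the tray to its far end on the right, and turn the lever fully upright again to lock it there. Do not disturb the other things on the worktop.

Things in the scene. Friction and masses are not known exactly. Their poses are not given: they have to be found in the camera images.
- carton_a_mid (a point): centre (half-way up) of one of five flat white closed cartons, alike outside, 59 mm wide (its x, grip across this) x 81 mm long (its y) x 33 mm high, lying flat; 0.12 to 0.48 kg empty, each another, so weight alone does not tell. In one or two lies a loose 0.25 kg part (46 x 30 x 22 mm) that slides easily 21 mm either way along the length (y), hits the ends when shaken and stays where it stopped
- carton_b_mid (a point): the same point of another of these cartons, alike in size and looks; its loose part, if there is one, cannot be seen
- carton_c_mid (a point): the same point of another of these cartons, alike in size and looks; its loose part, if there is one, cannot be seen
- carton_d_mid (a point): the same point of another of these cartons, alike in size and looks; its loose part, if there is one, cannot be seen
- carton_e_mid (a point): the same point of another of these cartons, alike in size and looks; its loose part, if there is one, cannot be seen
- shuttle_mid (a point): middle of the underside of the fixed steel base plate of the transfer shuttle on the worktop: 130 mm (its x) by 392 mm (its y). x points away from the robot, y along the rails to the robot's left
- tray_floor (a point): middle of the floor of the shuttle's sliding aluminium tray, axes parallel to the base's; 32 mm above the worktop. Inside 104 mm (x) by 202 mm (y), with a rim 8 mm above the floor. It holds two cartons side by side, lengthwise along x, centred about 45 mm left and right of the middle
- tray (a joint): travel of the tray along its rails: 0 at the loading end (left, +y of the base), 0.14 m at the far end (right, -y); some 2 N of friction, stays where left. When the lever is locked it can move only 5 mm
- tray_grip (a point): upright black grip tab on the left (+y) end of the tray: 14 mm thick along y, 44 mm along x; the point is in its middle, 16 mm below its top edge (72 mm above the worktop)
- lever (a joint): cam lever in front of the middle of the tray: 0 = upright, locked (its tongue blocks the steel bar on the tray's near side); 1.15 rad = folded down towards the robot, free. Turns about a level axis along the base's y; stays where left (about 1.3 N at the knob). Locks only with the tray within 5 mm of either end of its travel
- lever_pivot (a point): point on the lever's hinge axis, fixed to the base, 32 mm above the worktop
- lever_knob (a point): centre of the lever's black cross knob (a cylinder along the hinge axis, 30 mm long, 20 mm thick), 72 mm from the pivot: straight above it when locked, swung over towards the robot (the base's -x) when free; can be pinched from above by its two ends
- stopper: brown rubber stopper, 33 mm across, 28 mm high; a bystander, to be left alone. Origin at the middle of its underside
- pliers: pliers, 168 mm long, 12 mm high, lying in front; a bystander, to be left alone. Origin at the middle of its underside
- tape_roll: roll of tape, 85 mm across, 19 mm high, lying flat; a bystander, to be left alone. Origin at the middle of its underside
- calculator: pocket calculator, 125 x 72 x 15 mm; a bystander, to be left alone. Origin at the middle of its underside
- tall_carton: tall brown carton, 47 x 47 x 131 mm; a bystander, to be left alone. Origin at the middle of its underside
- square_carton: nearly cubic white carton, 67 x 83 x 87 mm, not one of the flat ones; a bystander, to be left alone. Origin at the middle of its underside
- pink_bottle: pink soap bottle, 56 mm across, 121 mm high; a bystander, to be left alone. Origin at the middle of its underside
Things that resemble listed ones, but are neither listed nor needed, are in the scene too. Leave any turquoise look-alike of the part that bears carton_b_mid alone.

How it is judged:
By the outcome, as a careful person would: the job done as asked, in the order asked, and still so for the second after the job is handed in, with the robot touching nothing.
Of part_a, part_b, part_c, part_d, part_e only 1 to 2 are there at a start; the rules pass over those that are not, and their reading is None.
At some moment in a run one of carton_a, carton_b, carton_c, carton_d, carton_e may be knocked a few centimetres aside while the robot is not near it.
Once in a run the grip may slacken for a moment while it holds something.
It also fails if it takes over 208 s, if anything falls off the work surface, if the arm or the gripper's body presses on something with over 40 N, if the wrist force passes 120 N, or if a joint passes its speed limit or range.

### The arm

A 7-joint arm with a two-finger parallel gripper is mounted at the origin on a cart in front of the work surface, level with it; the furniture and walls round the work are solid. World frame = base frame: x ahead of the robot, y to its left, z up, the work surface at z = 0. Lengths are in m, angles in rad, forces in N, time in s.
With the tool pointing down it reaches from about 0.425 to 0.875 m from the base axis. Payload 4.7 kg.
Tool frame: the origin (TCP) lies midway between the tips of the shut fingers; the grasp point (between the pads) lies 19 mm behind it (env.tcp_to_grasp is the distance from the TCP to the grasp point, in m); z points along the fingers, y is the line along which they close (so a half turn about z gives the same grasp; the last joint's range is limited). The gripper opens to 85 mm and grips with 20 to 120 N. Pads are 22 mm wide; open, the fingers measure 114 mm over their backs; the gripper's body (76 mm by 85 mm) begins 54 mm behind the grasp point. The pads swing forward as they close: fully open they stand 13 mm farther back than shut.
Start: joints at [-1.211, 0.321, -0.07, 1.45, 0.023, 1.371, -0.057], TCP at [0.22, 0.612, 0.231] pointing down, gripper open.
Joint ranges: [-2.86, 2.86], [-0.3, 2.09], [-1.38, 1.24], [0.06, 2.45], [-1.56, 4.7], [0.09, 2.05], [-2.69, 2.69]. Speed limits (rad/s): [2.57, 2.57, 3.14, 3.14, 3.14, 3.14, 3.14].

### API

Orientations are given as a unit quaternion [w, x, y, z].
In Python, from bench import env gives the robot as it stands.
- The arm moves only by the tool apply_moves, never from a script. Its argument "increments" is a list of rows, each an object of numbers: "jaw": the finger opening in mm, from 0 to 85.4; "x", "y", "z": the shift along the world's x, y, z in mm; "wx", "wy", "wz": the turn, a rotation vector about the world's x, y, z in rad. A call has 1 to 8 rows; each row is the pose to reach, as a shift and turn from the pose commanded when the call began; what a row does not reach only later rows make up. A row lasts 1/8 s, in which the tool goes at most 62.5 mm and 10.7 degrees, less where a joint would pass 70% of its speed; a pose out of reach is approached as far as the arm can. A call with a gripper value outside its range is refused whole. The fingers move at their own pace and stop on an object; the grip force is fixed at half the most. Time passes only in rows, so rows that repeat a pose let the fingers close. It gives the time, the measured TCP pose, the force, the opening and the grip force at its end, in the units of the state.
- env.get_state(): the state, without advancing time (a new reading comes with each control period).
- env.camera(name): name is "scene" or "top"; returns a dict with "color" (420x560x3 uint8, red, green, blue), "camera_matrix" (3x3 intrinsics, pixels), "eye" and "orientation" of the camera in the world. Camera axes: x right, y up, looking along -z (the intrinsics and any distortion apply to the point x, -y, -z); pixel columns grow to the right and rows downward; lengths in m; the calibration is good to about 2 mm. A picture is of the moment at which its call begins. There is no depth.
- env.finish_job(): hands the job in; it is judged then, once.
Trained networks look in the newest picture that a camera, given by its name, has taken for a name from the list of things; names that differ only in an ending like _2 or _b are one class to them, and where a whole thing is asked for, a point or a joint stands for the part that bears it (a point fixed in the world has none). Each returns a list of dicts, best first, with "conf" (0 to 1); they miss things now and then, are a little off and sometimes report something else, mostly with a low value. They report only what shows in the picture. A call takes as long as a camera call. They do not tell look-alikes from the thing itself.
- env.search_frame(camera, name): "box" ([left, top, right, bottom] in pixels, round what is visible of it).
- env.mark_of(camera, name): "centre" ([column, row] in pixels: a listed point, or the origin of a listed thing).
The state is a dict: "t": time; "joint_positions": joint angles; "dq": joint speeds; "effort": joint torques, N m; "tool_pos": TCP position; "eef_rot": TCP orientation; "ft_force": force on the tool from outside, world axes, zero at the start; "moment": the same for the moment, N m; "grip_width": finger opening in m; "grasp_force": force on a finger pad.
Only numpy, scipy, OpenCV 4.12 (cv2) and the standard library are available. Lean on these libraries where they do the work, as an engineer would, in place of code of your own. Each camera call takes 0.05 s, during which the arm holds its last target. There are 200 camera calls.

## Working session

There is one attempt and no reset: what is moved stays moved. The work goes in short steps, Python scripts to look and compute and a tool call to move; the robot and the scene stay as the last step left them, time stands still between calls to the robot, and variables do not carry over. Pictures are saved under pics/ and viewed, at most 14 in all, crops included, and the job is handed in when it is done.

Besides the shell and the picture viewer there is one more tool, called after "Request:" as name([rows], argument=value, ...), one row to a line, values as JSON. apply_moves: Moves the arm, as the interface text tells. Its arguments: {"type":"object","properties":{"increments":{"type":"array","items":{"type":"object","properties":{"jaw":{"type":"number"},"x":{"type":"number"},"y":{"type":"number"},"z":{"type":"number"},"wx":{"type":"number"},"wy":{"type":"number"},"wz":{"type":"number"}}}}},"required":["increments"]}

```bash
ls; mkdir -p pics; python3 - <<'E'
from bench import env
import cv2
s=env.get_state()
print({k:s[k] for k in ('t','tool_pos','eef_rot','ft_force','grip_width')})
for c in ('scene','top'):
    d=env.camera(c); cv2.imwrite(f'pics/{c}0.png',d['color'][:,:,::-1])
    print(c,d['camera_matrix'],d['eye'],d['orientation'],[k for k in d])
    for n in ['carton_a_mid','tray_floor','tray_grip','lever_knob','lever_pivot','shuttle_mid']:
        print(n,[(round(q['conf'],2),[round(v) for v in q['centre']]) for q in env.mark_of(c,n)][:9])
E
```

```text
pics
{'t': 0.0, 'tool_pos': array([0.22016643, 0.61099957, 0.23021016]), 'eef_rot': array([-1.21202508e-04,  1.72002131e-01,  9.85096109e-01, -9.52684270e-04]), 'ft_force': array([-0.30152962, -0.34796592,  0.50087616]), 'grip_width': 0.08571892547731372}
scene [[469.67441323   0.         286.17041255]
 [  0.         469.67441323 211.58927242]
 [  0.           0.           1.        ]] [-0.63711098 -0.81660363  1.06833929] [ 0.78309427  0.43615262 -0.21056618 -0.39012324] ['color', 'camera_matrix', 'eye', 'orientation']
carton_a_mid [(0.84, [257, 246])]
tray_floor [(0.77, [328, 231])]
tray_grip [(0.81, [306, 217]), (0.47, [257, 246])]
lever_knob []
lever_pivot [(0.91, [327, 253])]
shuttle_mid [(0.73, [342, 247]), (0.53, [233, 227]), (0.5, [328, 233])]
top [[520.2911439    0.         281.90405908]
 [  0.         520.2911439  214.67796391]
 [  0.           0.           1.        ]] [0.31376476 0.13083026 2.0262726 ] [-0.69638225 -0.04312491  0.04577995  0.71490992] ['color', 'camera_matrix', 'eye', 'orientation']
carton_a_mid [(0.56, [270, 251])]
tray_floor [(0.36, [206, 250])]
tray_grip [(0.19, [242, 214])]
lever_knob [(0.59, [335, 217])]
lever_pivot [(0.67, [332, 219])]
shuttle_mid [(0.83, [334, 194]), (0.49, [209, 252]), (0.17, [340, 214])]
```

View pics/scene0.png

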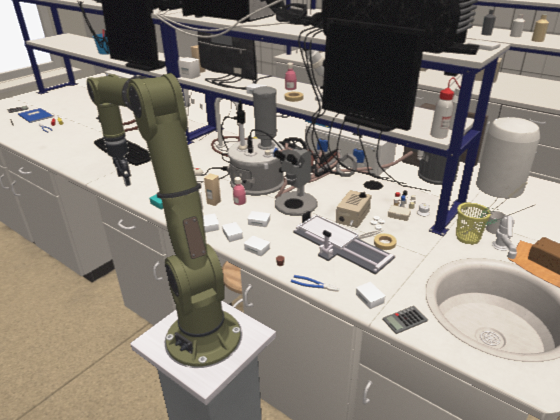

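View pics/top0.png

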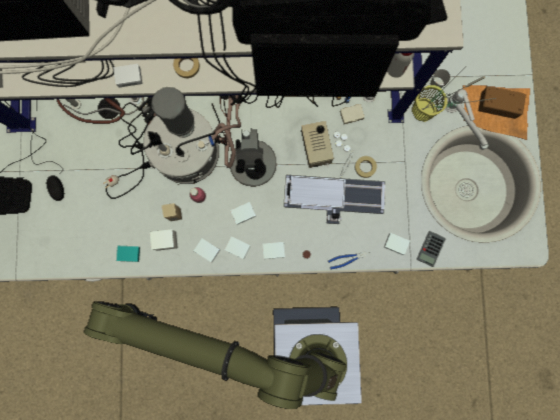

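The scene view shows five flat cartons, at about (210,223), (233,231), (259,218), (257,246) and (371,295). In the top view they are at (243,212), (206,250), (237,247), (274,250) and (398,243). Look-alikes in the top view are the square carton at (162,240) and the turquoise one at (128,253). The shuttle is at (334,194), with its lever at (333,216).

```bash
cat > h.py <<'E'
import numpy as np, cv2
from scipy.spatial.transform import Rotation as R
from bench import env
def rot(q): return R.from_quat([q[1],q[2],q[3],q[0]]).as_matrix()
class Cam:
    def __init__(s,name):
        d=env.camera(name); s.img=d['color']; s.K=np.array(d['camera_matrix']); s.e=np.array(d['eye']); s.R=rot(d['orientation'])@np.diag([1,-1,-1])
    def ray(s,p): 
        v=s.R@np.linalg.solve(s.K,[p[0],p[1],1.]); return v/np.linalg.norm(v)
    def plane(s,p,z):
        v=s.ray(p); return s.e+v*(z-s.e[2])/v[2]
    def proj(s,X):
        c=s.K@(s.R.T@(np.asarray(X,float)-s.e)); return c[:2]/c[2]
def tri(c1,p1,c2,p2):
    A=np.zeros((3,3));b=np.zeros(3)
    for c,p in((c1,p1),(c2,p2)):
        v=c.ray(p);M=np.eye(3)-np.outer(v,v);A+=M;b+=M@c.e
    return np.linalg.solve(A,b)
E
python3 - <<'E'
from h import *
t=Cam('top');s=Cam('scene')
for p in [(243,212),(206,250),(237,247),(274,250),(398,243),(334,194),(333,216)]:
    X=t.plane(p,.033); print(p,X.round(3),s.proj(X).round(0))
    
cv2.imwrite('pics/topc.png',cv2.resize(t.img[160:280,110:310,::-1],None,fx=4,fy=4,interpolation=cv2.INTER_CUBIC))
a=cv2.resize(t.img[165:265,270:450,::-1],None,fx=4,fy=4,interpolation=cv2.INTER_CUBIC)
cv2.imwrite('pics/topd.png',a)
cv2.imwrite('pics/sc.png',cv2.resize(s.img[190:330,180:440,::-1],None,fx=3,fy=3,interpolation=cv2.INTER_CUBIC))
for n in ['carton_a_mid','lever','tray_floor','calculator','tape_roll','tall_carton']:
  for c in('top','scene'):
    print(n,c,[(round(q['conf'],2),[round(v) for v in q['box']]) for q in env.search_frame(c,n)][:7])
E
```

```text
(243, 212) [0.58  0.27  0.033] [258. 215.]
(206, 250) [0.437 0.414 0.033] [209. 219.]
(237, 247) [0.445 0.295 0.033] [231. 228.]
(274, 250) [0.43  0.154 0.033] [256. 242.]
(398, 243) [ 0.445 -0.322  0.033] [370. 291.]
(334, 194) [ 0.641 -0.084  0.033] [340. 238.]
(333, 216) [ 0.555 -0.077  0.033] [326. 248.]
carton_a_mid top [(0.66, [263, 243, 282, 258])]
carton_a_mid scene [(0.81, [246, 235, 270, 257])]
lever top []
lever scene [(0.72, [278, 257, 284, 265]), (0.49, [297, 208, 359, 247]), (0.47, [373, 231, 399, 250])]
tray_floor top [(0.64, [286, 177, 347, 210])]
tray_floor scene [(0.95, [296, 208, 359, 250]), (0.24, [247, 208, 272, 224])]
calculator top [(0.84, [417, 232, 444, 267])]
calculator scene [(0.93, [385, 308, 429, 335])]
tape_roll top [(0.79, [354, 158, 377, 176]), (0.53, [190, 189, 206, 202])]
tape_roll scene [(0.79, [374, 234, 398, 250])]
tall_carton top [(0.6, [161, 199, 182, 223])]
tall_carton scene []
```

View pics/topc.png

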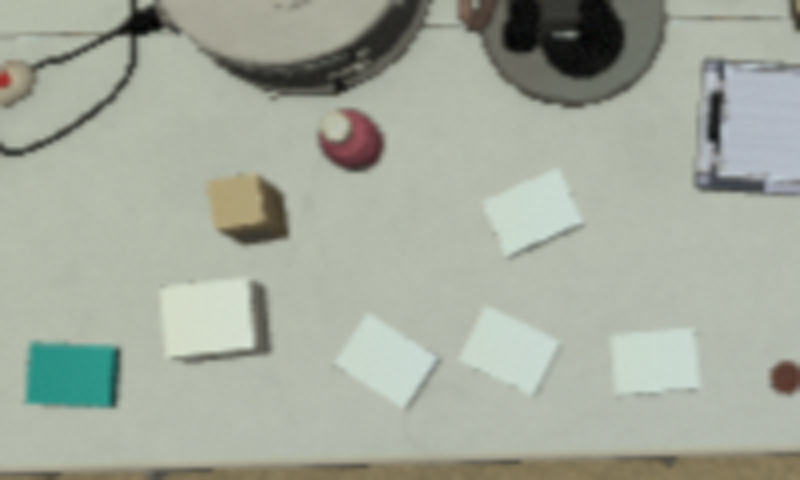

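View pics/topd.png

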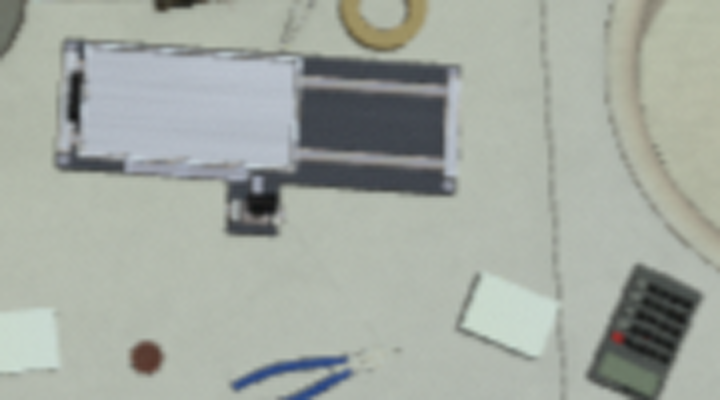

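View pics/sc.png

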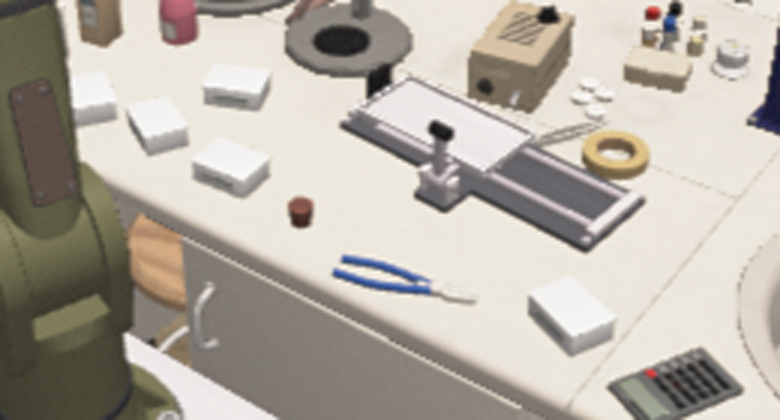

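```bash
cat >> h.py <<'E'
def cartons(cam,seeds,z=.033,half=18,dbg=False):
    """top-face rectangles in world at height z; seeds in px of the top cam"""
    out=[]
    for u,v in seeds:
        u,v=int(u),int(v); x0,y0=u-half,v-half; f=8
        im=cv2.resize(cam.img[y0:y0+2*half+1,x0:x0+2*half+1],None,fx=f,fy=f,interpolation=cv2.INTER_CUBIC).astype(np.int16)
        g=im[:,:,2]+0*im[:,:,1]   # blue
        c=g[half*f-16:half*f+24,half*f-16:half*f+24]; fg=np.median(c); bg=np.median(g)
        m=(g>(fg+bg)/2).astype(np.uint8)
        m=cv2.morphologyEx(m,cv2.MORPH_OPEN,np.ones((15,15)))
        n,l,st,_=cv2.connectedComponentsWithStats(m); k=l[half*f+4,half*f+4]
        cs,_=cv2.findContours((l==k).astype(np.uint8),cv2.RETR_EXTERNAL,cv2.CHAIN_APPROX_NONE)
        P=(max(cs,key=cv2.contourArea)[:,0,:]+.5)/f-.5+[x0,y0]
        W=np.array([cam.plane(p,z)[:2] for p in P])
        (cx,cy),(w,h),a=cv2.minAreaRect((W*1000).astype(np.float32))
        if w>h: a-=90; w,h=h,w     # h long: long axis dir = a+90
        ang=(a+90)%180             # long axis angle from world x
        out.append((cx,cy,w,h,ang,fg,bg))
    return out
E
python3 - <<'E'
from h import *
t=Cam('top');s=Cam('scene')
for r in cartons(t,[(243,213),(206,250),(237,247),(274,250),(398,243)]):
    print([round(float(v),1) for v in r], s.proj([r[0]/1000,r[1]/1000,.033]).round(1))
c=np.array([(65,40),(460,66),(455,193),(57,168)])/4+[270,165]-.4
for z in (.006,.01):
    W=np.array([t.plane(p,z) for p in c]);print(W.round(3),np.linalg.norm(np.diff(W,axis=0),axis=1),W.mean(0))
# tray floor outline
c=np.array([(83,43),(299,58),(295,170),(78,154)])/4+[270,165]-.4
W=np.array([t.plane(p,.04) for p in c]);print(W.round(3),np.linalg.norm(np.diff(W,axis=0),axis=1),W.mean(0))
kt=np.array([263,202])/4+[270,165]-.4; ks=np.array([441,130])/3+[180,190]-.3
print('knob',tri(t,kt,s,ks))
kt=np.array([75,97])/4+[270,165]-.4; ks=np.array([379,80])/3+[180,190]-.3
print('grip',tri(t,kt,s,ks))
E
```

```text
[579.1, 271.8, 58.0, 82.4, 112.6, 205.0, 173.0] [258.  215.1]
[438.8, 415.0, 59.3, 79.1, 55.7, 206.0, 173.0] [208.7 218.8]
[445.3, 296.3, 58.8, 78.6, 62.7, 206.0, 174.0] [231.3 227.8]
[431.3, 156.5, 57.9, 80.9, 93.9, 206.0, 174.0] [255.9 241.9]
[443.8, -321.2, 57.1, 78.2, 65.8, 206.0, 176.0] [370.  291.1]
[[ 0.728  0.1    0.006]
 [ 0.692 -0.289  0.006]
 [ 0.566 -0.278  0.006]
 [ 0.601  0.111  0.006]] [0.39069175 0.12665559 0.3905386 ] [ 0.6468576  -0.08878849  0.006     ]
[[ 0.728  0.1    0.01 ]
 [ 0.691 -0.288  0.01 ]
 [ 0.566 -0.277  0.01 ]
 [ 0.6    0.111  0.01 ]] [0.38991821 0.12640483 0.38976536] [ 0.6461981  -0.08835366  0.01      ]
[[ 0.718  0.083  0.04 ]
 [ 0.698 -0.126  0.04 ]
 [ 0.588 -0.118  0.04 ]
 [ 0.609  0.091  0.04 ]] [0.21015666 0.10992271 0.20974999] [ 0.65325208 -0.01734537  0.04      ]
knob [ 0.55054327 -0.07925594  0.1039717 ]
grip [0.6637282  0.09170208 0.05174356]
```

Request:
apply_moves([
  {"x":359,"y":-339,"wz":-0.83,"jaw":85},
  {"x":359,"y":-339,"wz":-0.83,"jaw":85},
  {"x":359,"y":-339,"wz":-0.83,"jaw":85},
  {"x":359,"y":-339,"wz":-0.83,"jaw":85},
  {"x":359,"y":-339,"wz":-0.83,"jaw":85},
  {"x":359,"y":-339,"wz":-0.83,"jaw":85},
  {"x":359,"y":-339,"wz":-0.83,"jaw":85},
  {"x":359,"y":-339,"wz":-0.83,"jaw":85},
])

```text
$.increments[0]: bad value
```

```bash
cat >> h.py <<'E'
def st():
    s=env.get_state(); M=rot(s['eef_rot']); 
    print('t',round(s['t'],2),'pos',(s['tool_pos']*1000).round(1),'close_ang',round(float(np.degrees(np.arctan2(M[1,1],M[0,1]))),1),'zax',M[:,2].round(3),'F',np.round(s['ft_force'],2),'M',np.round(s['moment'],3),'w',round(s['grip_width']*1000,1),'g',np.round(s['grasp_force'],1),'j7',round(s['joint_positions'][6],2))
E
python3 -c "
from h import *
st();print(env.tcp_to_grasp)
t=Cam('top')
for r in cartons(t,[(243,213),(206,250),(237,247),(274,250),(398,243)]): print([round(float(v),1) for v in r])
"
```

```text
t 1.5 pos [220.4 611.5 231.4] close_ang 70.2 zax [ 0.  0. -1.] F [ 0.21 -0.79  0.11] M [-0.009 -0.002  0.022] w 85.3 g 0.0 j7 -0.06
0.0187
[578.9, 271.8, 58.0, 82.6, 112.6, 206.0, 173.0]
[438.8, 414.9, 59.4, 79.0, 55.7, 205.0, 173.0]
[445.1, 296.3, 58.9, 78.4, 62.6, 206.0, 174.0]
[431.4, 156.4, 57.9, 81.2, 93.7, 206.0, 174.0]
[443.7, -321.4, 57.4, 78.8, 65.5, 205.0, 176.0]
```

Request:
apply_moves([
  {"x":45,"y":-42,"wz":-0.1},
  {"x":90,"y":-85,"wz":-0.2},
  {"x":135,"y":-127,"wz":-0.31},
  {"x":180,"y":-170,"wz":-0.42},
  {"x":224,"y":-212,"wz":-0.52},
  {"x":269,"y":-254,"wz":-0.62},
  {"x":314,"y":-297,"wz":-0.73},
  {"x":359,"y":-339,"wz":-0.83},
])

```text
$.increments[0]: bad value
```

Request:
apply_moves([
  {"z":-60},
  {"z":-120},
  {"z":-165},
  {"z":-165},
])

```text
$.increments[0]: bad value
```

```bash
python3 -c "
from h import *
st()"
```

```text
t 1.55 pos [220.3 611.6 231.4] close_ang 70.2 zax [ 0.  0. -1.] F [-0.41 -0.18  0.05] M [-0.019  0.013  0.035] w 85.5 g 0.0 j7 -0.06
```

Request:
apply_moves([
  {"x":45,"y":-42,"z":0,"wx":0,"wy":0,"wz":-0.1,"jaw":85},
  {"x":90,"y":-85,"z":0,"wx":0,"wy":0,"wz":-0.2,"jaw":85},
  {"x":135,"y":-127,"z":0,"wx":0,"wy":0,"wz":-0.31,"jaw":85},
  {"x":180,"y":-170,"z":0,"wx":0,"wy":0,"wz":-0.42,"jaw":85},
  {"x":224,"y":-212,"z":0,"wx":0,"wy":0,"wz":-0.52,"jaw":85},
  {"x":269,"y":-254,"z":0,"wx":0,"wy":0,"wz":-0.62,"jaw":85},
  {"x":314,"y":-297,"z":0,"wx":0,"wy":0,"wz":-0.73,"jaw":85},
  {"x":359,"y":-339,"z":0,"wx":0,"wy":0,"wz":-0.83,"jaw":85},
])

```text
t: 2.55
tool_pos: [0.5806, 0.2711, 0.2317]
eef_rot: [0.0, 0.556, 0.831, 0.0]
ft_force: [0.9, 0.3, 0.0]
grip_width: 0.0848
grasp_force: 0.0
```

Request:
apply_moves([
  {"x":-1,"y":1,"z":-60,"wx":0,"wy":0,"wz":0,"jaw":85},
  {"x":-1,"y":1,"z":-120,"wx":0,"wy":0,"wz":0,"jaw":85},
  {"x":-1,"y":1,"z":-175,"wx":0,"wy":0,"wz":0,"jaw":85},
  {"x":-1,"y":1,"z":-210,"wx":0,"wy":0,"wz":0,"jaw":85},
  {"x":-1,"y":1,"z":-230,"wx":0,"wy":0,"wz":0,"jaw":85},
  {"x":-1,"y":1,"z":-230,"wx":0,"wy":0,"wz":0,"jaw":85},
])

```text
t: 3.3
tool_pos: [0.5776, 0.2733, 0.0003]
eef_rot: [-0.0, 0.555, 0.832, -0.001]
ft_force: [-0.5, -0.0, 0.6]
grip_width: 0.085
grasp_force: 0.0
```

Request:
apply_moves([
  {"x":0,"y":0,"z":0,"wx":0,"wy":0,"wz":0,"jaw":40},
  {"x":0,"y":0,"z":0,"wx":0,"wy":0,"wz":0,"jaw":40},
  {"x":0,"y":0,"z":0,"wx":0,"wy":0,"wz":0,"jaw":40},
  {"x":0,"y":0,"z":0,"wx":0,"wy":0,"wz":0,"jaw":40},
  {"x":0,"y":0,"z":0,"wx":0,"wy":0,"wz":0,"jaw":40},
  {"x":0,"y":0,"z":0,"wx":0,"wy":0,"wz":0,"jaw":40},
])

```text
t: 4.05
tool_pos: [0.5799, 0.2743, 0.0038]
eef_rot: [0.001, 0.555, 0.832, 0.002]
ft_force: [-1.4, 0.5, 6.9]
grip_width: 0.0577
grasp_force: 67.6
```

Request:
apply_moves([
  {"x":0,"y":0,"z":20,"wx":0,"wy":0,"wz":0,"jaw":40},
  {"x":0,"y":0,"z":45,"wx":0,"wy":0,"wz":0,"jaw":40},
  {"x":0,"y":0,"z":45,"wx":0,"wy":0,"wz":0,"jaw":40},
  {"x":0,"y":0,"z":45,"wx":0,"wy":0,"wz":0,"jaw":40},
])

```text
t: 4.55
tool_pos: [0.5777, 0.2733, 0.0458]
eef_rot: [-0.0, 0.555, 0.832, -0.0]
ft_force: [-0.1, -0.1, -3.7]
grip_width: 0.0574
grasp_force: 66.8
```

```bash
python3 -c "
from h import *
st();env.camera('top');st()"
```

```text
t 4.55 pos [577.7 273.3  45.8] close_ang 22.6 zax [-0.001 -0.    -1.   ] F [-0.11 -0.05 -3.7 ] M [0.034 0.085 0.022] w 57.4 g 66.8 j7 0.01
t 4.6 pos [577.3 273.2  45.2] close_ang 22.6 zax [-0.002 -0.001 -1.   ] F [-0.53 -0.1  -3.95] M [0.013 0.057 0.015] w 57.5 g 66.8 j7 0.01
```

```bash
cat > rd.py <<'E'
import sys
from h import *
L=np.radians(float(sys.argv[1])); c=np.array([np.sin(L),-np.cos(L)])
v=[]
for i in range(4):
    if i: env.camera('top')
    s=env.get_state(); v.append([s['moment'][:2]@c, s['moment'][:2]@[c[1],-c[0]], s['ft_force'][2]])
v=np.array(v); print('M across',v[:,0].round(3),v.mean(0).round(3),'w',round(s['grip_width']*1000,1),'g',round(float(s['grasp_force']),1),'t',round(s['t'],2))
E
python3 rd.py 112.6
```

```text
M across [ 0.033  0.016 -0.011 -0.014] [ 0.006 -0.    -3.568] w 57.6 g 66.8 t 4.75
```

Request:
apply_moves([
  {"x":-19,"y":46,"z":0,"wx":0,"wy":0,"wz":0,"jaw":40},
  {"x":-19,"y":46,"z":0,"wx":0,"wy":0,"wz":0,"jaw":40},
  {"x":-19,"y":46,"z":0,"wx":0,"wy":0,"wz":0,"jaw":40},
  {"x":-19,"y":46,"z":0,"wx":0,"wy":0,"wz":0,"jaw":40},
  {"x":-19,"y":46,"z":0,"wx":0,"wy":0,"wz":0,"jaw":40},
])

```text
t: 5.38
tool_pos: [0.5599, 0.3181, 0.0463]
eef_rot: [0.0, 0.555, 0.832, -0.0]
ft_force: [0.1, -0.8, -3.7]
grip_width: 0.0573
grasp_force: 66.9
```

```bash
python3 rd.py 112.6
```

```text
M across [-0.051 -0.077 -0.028 -0.039] [-0.049  0.021 -3.625] w 57.6 g 66.9 t 5.53
```

Request:
apply_moves([
  {"x":19,"y":-46,"z":0,"wx":0,"wy":0,"wz":0,"jaw":40},
  {"x":19,"y":-46,"z":0,"wx":0,"wy":0,"wz":0,"jaw":40},
  {"x":19,"y":-46,"z":0,"wx":0,"wy":0,"wz":0,"jaw":40},
  {"x":19,"y":-46,"z":0,"wx":0,"wy":0,"wz":0,"jaw":40},
  {"x":19,"y":-46,"z":0,"wx":0,"wy":0,"wz":0,"jaw":40},
])

```text
t: 6.15
tool_pos: [0.5778, 0.2748, 0.0463]
eef_rot: [-0.0, 0.554, 0.833, 0.0]
ft_force: [-0.6, -0.3, -4.1]
grip_width: 0.0575
grasp_force: 67.2
```

```bash
python3 rd.py 112.6
```

```text
M across [0.032 0.087 0.089 0.034] [ 0.06   0.037 -3.953] w 57.6 g 67.2 t 6.3
```

Request:
apply_moves([
  {"x":-19,"y":46,"z":0,"wx":0,"wy":0,"wz":0,"jaw":40},
  {"x":-19,"y":46,"z":0,"wx":0,"wy":0,"wz":0,"jaw":40},
  {"x":-19,"y":46,"z":0,"wx":0,"wy":0,"wz":0,"jaw":40},
  {"x":-19,"y":46,"z":0,"wx":0,"wy":0,"wz":0,"jaw":40},
  {"x":-19,"y":46,"z":0,"wx":0,"wy":0,"wz":0,"jaw":40},
])

```text
t: 6.92
tool_pos: [0.56, 0.3182, 0.0464]
eef_rot: [0.0, 0.555, 0.832, -0.0]
ft_force: [-0.4, 0.3, -4.3]
grip_width: 0.0576
grasp_force: 67.3
```

```bash
python3 rd.py 112.6; python3 -c "
from h import *
st()"
```

```text
M across [-0.028 -0.075 -0.047 -0.085] [-0.058 -0.029 -3.749] w 57.4 g 67.4 t 7.08
t 7.08 pos [559.7 318.9  46.4] close_ang 22.6 zax [ 0. -0. -1.] F [ 0.65  0.12 -3.51] M [-0.079 -0.031  0.005] w 57.4 g 67.4 j7 -0.07
```

Moment swings (−0.05, +0.06, −0.06 N·m, against 0.10 expected) show that this carton rattles. It goes into the tray's right slot.

Request:
apply_moves([
  {"x":0,"y":-15,"z":40,"wx":0,"wy":0,"wz":0.1,"jaw":40},
  {"x":0,"y":-60,"z":70,"wx":0,"wy":0,"wz":0.28,"jaw":40},
  {"x":0,"y":-115,"z":75,"wx":0,"wy":0,"wz":0.45,"jaw":40},
  {"x":10,"y":-170,"z":75,"wx":0,"wy":0,"wz":0.62,"jaw":40},
  {"x":30,"y":-225,"z":75,"wx":0,"wy":0,"wz":0.79,"jaw":40},
  {"x":55,"y":-280,"z":75,"wx":0,"wy":0,"wz":0.95,"jaw":40},
  {"x":75,"y":-335,"z":75,"wx":0,"wy":0,"wz":1.083,"jaw":40},
  {"x":89,"y":-382,"z":75,"wx":0,"wy":0,"wz":1.083,"jaw":40},
])

```text
t: 8.07
tool_pos: [0.6489, -0.0656, 0.1215]
eef_rot: [0.0, 0.047, 0.999, -0.0]
ft_force: [0.5, 0.7, -4.0]
grip_width: 0.0574
grasp_force: 67.4
```

```bash
python3 -c "
from h import *
env.camera('scene');env.camera('scene');st();t=Cam('scene');T=Cam('top')
import numpy as np
a=cv2.resize(t.img[180:290,270:420,::-1],None,fx=4,fy=4,interpolation=cv2.INTER_CUBIC)
cv2.imwrite('pics/p1.png',a)
for r in cartons(T,[(206,250),(237,247),(274,250),(398,243)]): print([round(float(v),1) for v in r])
"
```

```text
t 8.18 pos [648.8 -73.1 121.7] close_ang 84.0 zax [ 0.001 -0.006 -1.   ] F [ 0.07 -0.86 -3.15] M [-0.098 -0.027  0.007] w 57.2 g 67.5 j7 1.62
[438.7, 415.0, 59.4, 79.1, 56.0, 209.0, 176.0]
[445.4, 296.3, 58.8, 78.8, 62.7, 209.0, 177.0]
[431.4, 156.3, 58.0, 81.1, 94.3, 209.0, 177.0]
[443.7, -321.3, 57.1, 78.6, 65.7, 209.0, 179.0]
```

View pics/p1.png

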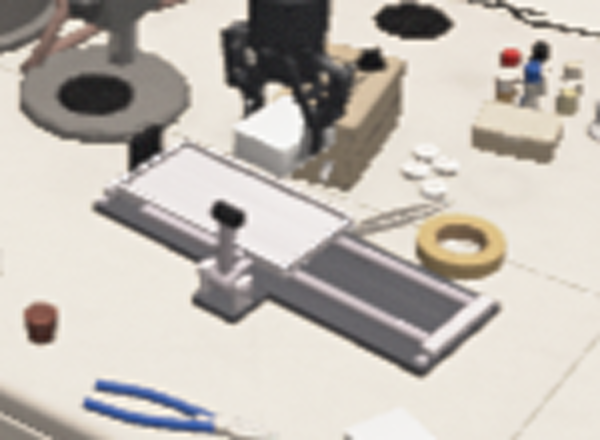

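The crop shows the carton held level above the tray at about (275,140), with the lever still upright. Now I'll lower it.

Request:
apply_moves([
  {"x":0,"y":0,"z":-40,"wx":0,"wy":0,"wz":0,"jaw":40},
  {"x":0,"y":0,"z":-65,"wx":0,"wy":0,"wz":0,"jaw":40},
  {"x":0,"y":0,"z":-76,"wx":0,"wy":0,"wz":0,"jaw":40},
  {"x":0,"y":0,"z":-76,"wx":0,"wy":0,"wz":0,"jaw":40},
])

```text
t: 8.78
tool_pos: [0.648, -0.0611, 0.0449]
eef_rot: [-0.001, 0.046, 0.999, 0.0]
ft_force: [0.4, -0.1, -2.9]
grip_width: 0.0576
grasp_force: 67.6
```

Request:
apply_moves([
  {"x":0,"y":0,"z":-4,"wx":0,"wy":0,"wz":0,"jaw":40},
  {"x":0,"y":0,"z":-7,"wx":0,"wy":0,"wz":0,"jaw":40},
  {"x":0,"y":0,"z":-7,"wx":0,"wy":0,"wz":0,"jaw":40},
])

```text
t: 9.15
tool_pos: [0.6485, -0.0625, 0.0386]
eef_rot: [0.0, 0.046, 0.999, 0.0]
ft_force: [0.5, -0.5, -3.8]
grip_width: 0.0575
grasp_force: 67.6
```

```bash
python3 -c "
from h import *
st()
"
```

```text
t 9.15 pos [648.5 -62.5  38.6] close_ang 84.7 zax [ 0.  0. -1.] F [ 0.46 -0.47 -3.81] M [ 0.027 -0.028  0.037] w 57.5 g 67.6 j7 1.64
```

Request:
apply_moves([
  {"x":0,"y":0,"z":-3,"wx":0,"wy":0,"wz":0,"jaw":40},
  {"x":0,"y":0,"z":-3,"wx":0,"wy":0,"wz":0,"jaw":40},
  {"x":0,"y":0,"z":-3,"wx":0,"wy":0,"wz":0,"jaw":78},
  {"x":0,"y":0,"z":-3,"wx":0,"wy":0,"wz":0,"jaw":78},
  {"x":0,"y":0,"z":-3,"wx":0,"wy":0,"wz":0,"jaw":78},
  {"x":0,"y":0,"z":-1,"wx":0,"wy":0,"wz":0,"jaw":78},
  {"x":0,"y":0,"z":40,"wx":0,"wy":0,"wz":0,"jaw":78},
  {"x":0,"y":0,"z":90,"wx":0,"wy":0,"wz":0,"jaw":78},
])

```text
t: 10.15
tool_pos: [0.6473, -0.0624, 0.1283]
eef_rot: [-0.001, 0.046, 0.999, -0.0]
ft_force: [1.1, 0.6, 0.5]
grip_width: 0.0777
grasp_force: 0.0
```

Request:
apply_moves([
  {"x":-20,"y":30,"z":10,"wx":0,"wy":0,"wz":-0.17,"jaw":85},
  {"x":-50,"y":60,"z":10,"wx":0,"wy":0,"wz":-0.34,"jaw":85},
  {"x":-80,"y":90,"z":10,"wx":0,"wy":0,"wz":-0.52,"jaw":85},
  {"x":-110,"y":120,"z":10,"wx":0,"wy":0,"wz":-0.7,"jaw":85},
  {"x":-140,"y":150,"z":10,"wx":0,"wy":0,"wz":-0.88,"jaw":85},
  {"x":-170,"y":180,"z":10,"wx":0,"wy":0,"wz":-1.06,"jaw":85},
  {"x":-195,"y":205,"z":10,"wx":0,"wy":0,"wz":-1.24,"jaw":85},
  {"x":-217,"y":219,"z":10,"wx":0,"wy":0,"wz":-1.41,"jaw":85},
])

```text
t: 11.15
tool_pos: [0.4303, 0.158, 0.1387]
eef_rot: [0.0, 0.684, 0.729, 0.0]
ft_force: [0.9, 0.1, -0.0]
grip_width: 0.0849
grasp_force: 0.0
```

```bash
python3 -c "
from h import *
t=Cam('scene');T=Cam('top')
st()
im=np.vstack([cv2.resize(c,(700,280),interpolation=cv2.INTER_CUBIC) for c in (t.img[185:265,250:450,::-1],T.img[165:245,240:440,::-1])])
cv2.imwrite('pics/p2.png',im)
for r in cartons(T,[(206,250),(237,247),(398,243)]): print([round(float(v),1) for v in r])
"
```

```text
t 11.25 pos [429.3 158.5 138.5] close_ang 4.0 zax [-0.001  0.001 -1.   ] F [0.55 0.37 0.39] M [-0.019 -0.044 -0.011] w 85.1 g 0.0 j7 -0.34
[438.7, 414.8, 59.2, 78.9, 56.0, 206.0, 174.0]
[445.4, 296.4, 59.0, 78.8, 62.5, 206.0, 174.0]
[443.7, -321.3, 57.1, 78.6, 65.8, 207.0, 176.0]
```

View pics/p2.png

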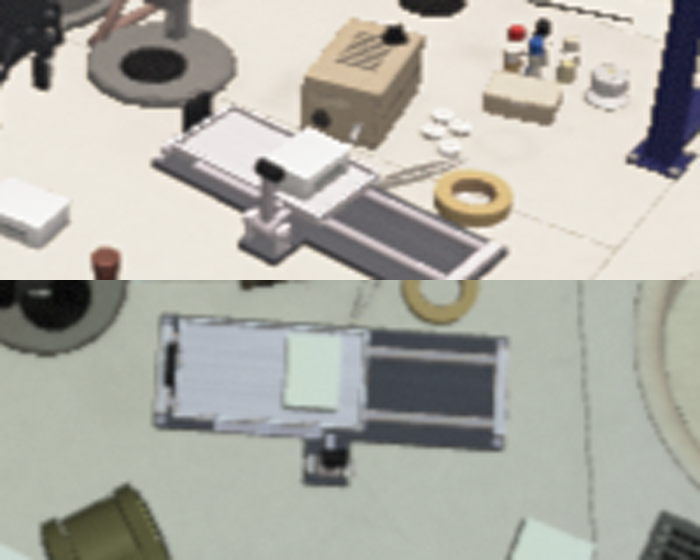

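The carton lies flat in the tray's right half, at about (313,370) in the picture. Next is carton a.

Request:
apply_moves([
  {"x":2,"y":-2,"z":-55,"wx":0,"wy":0,"wz":0,"jaw":85},
  {"x":2,"y":-2,"z":-100,"wx":0,"wy":0,"wz":0,"jaw":85},
  {"x":2,"y":-2,"z":-125,"wx":0,"wy":0,"wz":0,"jaw":85},
  {"x":2,"y":-2,"z":-134,"wx":0,"wy":0,"wz":0,"jaw":85},
  {"x":2,"y":-2,"z":-134,"wx":0,"wy":0,"wz":0,"jaw":85},
])

```text
t: 11.88
tool_pos: [0.4339, 0.1541, 0.0045]
eef_rot: [0.0, 0.683, 0.731, -0.0]
ft_force: [-0.5, -1.2, 0.8]
grip_width: 0.0852
grasp_force: 0.0
```

Request:
apply_moves([
  {"x":0,"y":0,"z":0,"wx":0,"wy":0,"wz":0,"jaw":40},
  {"x":0,"y":0,"z":0,"wx":0,"wy":0,"wz":0,"jaw":40},
  {"x":0,"y":0,"z":0,"wx":0,"wy":0,"wz":0,"jaw":40},
  {"x":0,"y":0,"z":0,"wx":0,"wy":0,"wz":0,"jaw":40},
  {"x":0,"y":0,"z":0,"wx":0,"wy":0,"wz":0,"jaw":40},
  {"x":0,"y":0,"z":20,"wx":0,"wy":0,"wz":0,"jaw":40},
  {"x":0,"y":0,"z":40,"wx":0,"wy":0,"wz":0,"jaw":40},
  {"x":0,"y":0,"z":40,"wx":0,"wy":0,"wz":0,"jaw":40},
])

```text
t: 12.88
tool_pos: [0.4346, 0.1552, 0.0458]
eef_rot: [0.001, 0.683, 0.731, 0.002]
ft_force: [0.2, -0.7, -0.9]
grip_width: 0.0574
grasp_force: 65.0
```

Request:
apply_moves([
  {"x":-4,"y":50,"z":0,"wx":0,"wy":0,"wz":0,"jaw":40},
  {"x":-4,"y":50,"z":0,"wx":0,"wy":0,"wz":0,"jaw":40},
  {"x":-4,"y":50,"z":0,"wx":0,"wy":0,"wz":0,"jaw":40},
  {"x":-4,"y":50,"z":0,"wx":0,"wy":0,"wz":0,"jaw":40},
  {"x":-4,"y":50,"z":0,"wx":0,"wy":0,"wz":0,"jaw":40},
])

```text
t: 13.5
tool_pos: [0.4294, 0.2036, 0.0441]
eef_rot: [0.0, 0.683, 0.73, -0.0]
ft_force: [0.3, 0.6, -1.0]
grip_width: 0.0575
grasp_force: 64.9
```

```bash
python3 rd.py 94
```

```text
M across [ 0.02  -0.004  0.018 -0.034] [ 0.     0.009 -1.668] w 57.5 g 64.9 t 13.65
```

Request:
apply_moves([
  {"x":4,"y":-50,"z":0,"wx":0,"wy":0,"wz":0,"jaw":40},
  {"x":4,"y":-50,"z":0,"wx":0,"wy":0,"wz":0,"jaw":40},
  {"x":4,"y":-50,"z":0,"wx":0,"wy":0,"wz":0,"jaw":40},
  {"x":4,"y":-50,"z":0,"wx":0,"wy":0,"wz":0,"jaw":40},
  {"x":4,"y":-50,"z":0,"wx":0,"wy":0,"wz":0,"jaw":40},
])

```text
t: 14.28
tool_pos: [0.4332, 0.1553, 0.0444]
eef_rot: [0.0, 0.682, 0.731, 0.0]
ft_force: [0.7, -0.1, -1.7]
grip_width: 0.0576
grasp_force: 64.9
```

```bash
python3 rd.py 94; python3 -c "
from h import *
st()"
```

```text
M across [-0.011  0.     0.028  0.007] [ 0.006  0.014 -1.782] w 57.1 g 64.9 t 14.43
t 14.43 pos [433.3 154.9  44.3] close_ang 3.9 zax [ 0. -0. -1.] F [-0.63 -0.36 -2.06] M [ 0.01  -0.041 -0.003] w 57.1 g 64.9 j7 -0.3
```

Carton a does not rattle, so it goes back. Next is the carton at (445,296).

Request:
apply_moves([
  {"x":0,"y":0,"z":-28,"wx":0,"wy":0,"wz":0,"jaw":40},
  {"x":0,"y":0,"z":-38,"wx":0,"wy":0,"wz":0,"jaw":40},
  {"x":0,"y":0,"z":-40,"wx":0,"wy":0,"wz":0,"jaw":40},
  {"x":0,"y":0,"z":-40,"wx":0,"wy":0,"wz":0,"jaw":85},
  {"x":0,"y":0,"z":-40,"wx":0,"wy":0,"wz":0,"jaw":85},
  {"x":0,"y":0,"z":-40,"wx":0,"wy":0,"wz":0,"jaw":85},
  {"x":0,"y":0,"z":-40,"wx":0,"wy":0,"wz":0,"jaw":85},
  {"x":0,"y":0,"z":10,"wx":0,"wy":0,"wz":0,"jaw":85},
])

```text
t: 15.42
tool_pos: [0.4302, 0.1531, 0.0517]
eef_rot: [-0.001, 0.683, 0.731, -0.004]
ft_force: [0.3, 0.8, -0.1]
grip_width: 0.0848
grasp_force: 0.0
```

Request:
apply_moves([
  {"x":0,"y":20,"z":35,"wx":0,"wy":0,"wz":-0.1,"jaw":85},
  {"x":6,"y":70,"z":45,"wx":0,"wy":0,"wz":-0.28,"jaw":85},
  {"x":12,"y":120,"z":45,"wx":0,"wy":0,"wz":-0.45,"jaw":85},
  {"x":12,"y":141,"z":45,"wx":0,"wy":0,"wz":-0.546,"jaw":85},
  {"x":12,"y":141,"z":45,"wx":0,"wy":0,"wz":-0.546,"jaw":85},
])

```text
t: 16.05
tool_pos: [0.4447, 0.2972, 0.099]
eef_rot: [0.0, 0.853, 0.522, -0.0]
ft_force: [-0.5, -0.4, -1.0]
grip_width: 0.0851
grasp_force: 0.0
```

```bash
python3 -c "
from h import *
T=Cam('top')
st()
cv2.imwrite('pics/p3.png',T.img[150:290,100:450,::-1])
for r in cartons(T,[(206,250),(274,250),(398,243)]): print([round(float(v),1) for v in r])
"
```

```text
t 16.1 pos [445.1 295.2  99. ] close_ang -27.2 zax [-0.001 -0.001 -1.   ] F [ 0.37 -1.02  0.03] M [-0.023 -0.078  0.048] w 85.1 g 0.0 j7 -1.08
[438.3, 415.5, 58.2, 79.9, 54.1, 208.0, 174.0]
[432.6, 155.6, 58.0, 81.4, 93.1, 208.0, 176.0]
[443.7, -321.3, 57.0, 78.6, 65.7, 208.0, 178.0]
```

Request:
apply_moves([
  {"x":0,"y":0,"z":-50,"wx":0,"wy":0,"wz":0,"jaw":85},
  {"x":0,"y":0,"z":-85,"wx":0,"wy":0,"wz":0,"jaw":85},
  {"x":0,"y":0,"z":-95,"wx":0,"wy":0,"wz":0,"jaw":85},
  {"x":0,"y":0,"z":-95,"wx":0,"wy":0,"wz":0,"jaw":85},
])

```text
t: 16.6
tool_pos: [0.4456, 0.2944, 0.0045]
eef_rot: [0.0, 0.855, 0.519, -0.0]
ft_force: [1.0, -0.1, 0.5]
grip_width: 0.0852
grasp_force: 0.0
```

Request:
apply_moves([
  {"x":0,"y":0,"z":0,"wx":0,"wy":0,"wz":0,"jaw":40},
  {"x":0,"y":0,"z":0,"wx":0,"wy":0,"wz":0,"jaw":40},
  {"x":0,"y":0,"z":0,"wx":0,"wy":0,"wz":0,"jaw":40},
  {"x":0,"y":0,"z":0,"wx":0,"wy":0,"wz":0,"jaw":40},
  {"x":0,"y":0,"z":0,"wx":0,"wy":0,"wz":0,"jaw":40},
  {"x":0,"y":0,"z":20,"wx":0,"wy":0,"wz":0,"jaw":40},
  {"x":0,"y":0,"z":45,"wx":0,"wy":0,"wz":0,"jaw":40},
  {"x":0,"y":0,"z":45,"wx":0,"wy":0,"wz":0,"jaw":40},
])

```text
t: 17.6
tool_pos: [0.4464, 0.2964, 0.0509]
eef_rot: [-0.0, 0.854, 0.52, 0.002]
ft_force: [1.0, 0.9, -4.2]
grip_width: 0.0577
grasp_force: 66.2
```

Request:
apply_moves([
  {"x":23,"y":44,"z":0,"wx":0,"wy":0,"wz":0,"jaw":40},
  {"x":23,"y":44,"z":0,"wx":0,"wy":0,"wz":0,"jaw":40},
  {"x":23,"y":44,"z":0,"wx":0,"wy":0,"wz":0,"jaw":40},
  {"x":23,"y":44,"z":0,"wx":0,"wy":0,"wz":0,"jaw":40},
  {"x":23,"y":44,"z":0,"wx":0,"wy":0,"wz":0,"jaw":40},
])

```text
t: 18.23
tool_pos: [0.4681, 0.3386, 0.0491]
eef_rot: [0.0, 0.855, 0.519, -0.0]
ft_force: [-0.4, 0.0, -4.2]
grip_width: 0.0575
grasp_force: 66.4
```

```bash
python3 rd.py 62.6
```

```text
M across [-0.055 -0.062  0.006 -0.046] [-0.039  0.006 -4.464] w 57.0 g 66.4 t 18.38
```

Request:
apply_moves([
  {"x":-23,"y":-44,"z":0,"wx":0,"wy":0,"wz":0,"jaw":40},
  {"x":-23,"y":-44,"z":0,"wx":0,"wy":0,"wz":0,"jaw":40},
  {"x":-23,"y":-44,"z":0,"wx":0,"wy":0,"wz":0,"jaw":40},
  {"x":-23,"y":-44,"z":0,"wx":0,"wy":0,"wz":0,"jaw":40},
  {"x":-23,"y":-44,"z":0,"wx":0,"wy":0,"wz":0,"jaw":40},
])

```text
t: 19.0
tool_pos: [0.4457, 0.2964, 0.0496]
eef_rot: [-0.0, 0.854, 0.52, 0.0]
ft_force: [-0.1, -0.1, -4.1]
grip_width: 0.0576
grasp_force: 66.8
```

```bash
python3 rd.py 62.6; python3 -c "
from h import *
st()"
```

```text
M across [-0.014  0.087  0.032  0.094] [ 5.000e-02  2.000e-03 -4.736e+00] w 57.8 g 66.8 t 19.15
t 19.15 pos [445.5 295.9  49.3] close_ang -27.4 zax [ 0. -0. -1.] F [-0.05 -0.46 -3.88] M [ 0.097 -0.017 -0.012] w 57.8 g 66.8 j7 -1.07
```

The swing is about 0.09, so I'll repeat with more readings to be sure.

Request:
apply_moves([
  {"x":23,"y":44,"z":0,"wx":0,"wy":0,"wz":0,"jaw":40},
  {"x":23,"y":44,"z":0,"wx":0,"wy":0,"wz":0,"jaw":40},
  {"x":23,"y":44,"z":0,"wx":0,"wy":0,"wz":0,"jaw":40},
  {"x":23,"y":44,"z":0,"wx":0,"wy":0,"wz":0,"jaw":40},
  {"x":23,"y":44,"z":0,"wx":0,"wy":0,"wz":0,"jaw":40},
])

```text
t: 19.77
tool_pos: [0.4682, 0.3387, 0.0494]
eef_rot: [0.0, 0.855, 0.519, -0.0]
ft_force: [0.7, -0.1, -4.0]
grip_width: 0.0576
grasp_force: 67.0
```

```bash
sed -i 's/range(4)/range(7)/' rd.py; python3 rd.py 62.6
```

```text
M across [-0.057 -0.01  -0.021  0.03  -0.035 -0.043 -0.002] [-0.02   0.019 -4.713] w 57.3 g 67.0 t 20.07
```

Request:
apply_moves([
  {"x":-23,"y":-44,"z":0,"wx":0,"wy":0,"wz":0,"jaw":40},
  {"x":-23,"y":-44,"z":0,"wx":0,"wy":0,"wz":0,"jaw":40},
  {"x":-23,"y":-44,"z":0,"wx":0,"wy":0,"wz":0,"jaw":40},
  {"x":-23,"y":-44,"z":0,"wx":0,"wy":0,"wz":0,"jaw":40},
  {"x":-23,"y":-44,"z":0,"wx":0,"wy":0,"wz":0,"jaw":40},
])

```text
t: 20.7
tool_pos: [0.4457, 0.2964, 0.0496]
eef_rot: [-0.0, 0.854, 0.52, 0.0]
ft_force: [0.1, 0.4, -5.1]
grip_width: 0.0575
grasp_force: 67.0
```

```bash
python3 rd.py 62.6; python3 -c "
from h import *
st()"
```

```text
M across [0.051 0.048 0.025 0.01  0.044 0.054 0.063] [ 0.042  0.006 -4.588] w 57.5 g 67.0 t 21.0
t 21.0 pos [445.4 295.7  49.3] close_ang -27.4 zax [ 0. -0. -1.] F [-0.54  1.21 -3.91] M [ 0.048 -0.044 -0.014] w 57.5 g 67.0 j7 -1.07
```

Request:
apply_moves([
  {"x":28,"y":54,"z":0,"wx":0,"wy":0,"wz":0,"jaw":40},
  {"x":28,"y":54,"z":0,"wx":0,"wy":0,"wz":0,"jaw":40},
  {"x":0,"y":0,"z":0,"wx":0,"wy":0,"wz":0,"jaw":40},
  {"x":0,"y":0,"z":0,"wx":0,"wy":0,"wz":0,"jaw":40},
  {"x":28,"y":54,"z":0,"wx":0,"wy":0,"wz":0,"jaw":40},
  {"x":28,"y":54,"z":0,"wx":0,"wy":0,"wz":0,"jaw":40},
  {"x":28,"y":54,"z":0,"wx":0,"wy":0,"wz":0,"jaw":40},
  {"x":28,"y":54,"z":0,"wx":0,"wy":0,"wz":0,"jaw":40},
])

```text
t: 22.0
tool_pos: [0.4731, 0.3485, 0.0492]
eef_rot: [0.0, 0.855, 0.519, -0.0]
ft_force: [0.0, 0.5, -3.6]
grip_width: 0.0574
grasp_force: 67.7
```

```bash
python3 rd.py 62.6
```

```text
M across [ 0.007  0.013 -0.093 -0.028 -0.032 -0.004 -0.072] [-0.03  -0.012 -4.47 ] w 57.0 g 67.7 t 22.3
```

Request:
apply_moves([
  {"x":-28,"y":-54,"z":0,"wx":0,"wy":0,"wz":0,"jaw":40},
  {"x":-28,"y":-54,"z":0,"wx":0,"wy":0,"wz":0,"jaw":40},
  {"x":-28,"y":-54,"z":0,"wx":0,"wy":0,"wz":0,"jaw":40},
  {"x":-28,"y":-54,"z":0,"wx":0,"wy":0,"wz":0,"jaw":40},
  {"x":-28,"y":-54,"z":0,"wx":0,"wy":0,"wz":0,"jaw":40},
])

```text
t: 22.92
tool_pos: [0.4458, 0.2965, 0.0497]
eef_rot: [-0.0, 0.854, 0.52, 0.001]
ft_force: [-0.8, 0.0, -5.1]
grip_width: 0.0574
grasp_force: 67.7
```

```bash
python3 rd.py 62.6; python3 -c "
from h import *
st()"
```

```text
M across [0.128 0.046 0.082 0.054 0.088 0.07  0.063] [ 0.076  0.01  -4.633] w 57.4 g 67.7 t 23.23
t 23.23 pos [445.4 295.7  49.3] close_ang -27.4 zax [ 0. -0. -1.] F [-0.34  0.03 -4.24] M [ 0.068 -0.007 -0.058] w 57.4 g 67.7 j7 -1.07
```

Confirmed: 0.11 again, so this one rattles too. With two found, none are left to test. It goes to the left slot.

Request:
apply_moves([
  {"x":0,"y":-10,"z":40,"wx":0,"wy":0,"wz":-0.1,"jaw":40},
  {"x":10,"y":-40,"z":75,"wx":0,"wy":0,"wz":-0.27,"jaw":40},
  {"x":30,"y":-80,"z":75,"wx":0,"wy":0,"wz":-0.44,"jaw":40},
  {"x":60,"y":-125,"z":75,"wx":0,"wy":0,"wz":-0.61,"jaw":40},
  {"x":100,"y":-170,"z":75,"wx":0,"wy":0,"wz":-0.78,"jaw":40},
  {"x":140,"y":-210,"z":75,"wx":0,"wy":0,"wz":-0.94,"jaw":40},
  {"x":180,"y":-245,"z":75,"wx":0,"wy":0,"wz":-1.1,"jaw":40},
  {"x":211,"y":-269,"z":75,"wx":0,"wy":0,"wz":-1.185,"jaw":40},
])

```text
t: 24.22
tool_pos: [0.6578, 0.024, 0.1243]
eef_rot: [0.001, 0.999, -0.049, 0.0]
ft_force: [0.6, 0.8, -4.0]
grip_width: 0.0575
grasp_force: 67.8
```

Request:
apply_moves([
  {"x":0,"y":0,"z":-20,"wx":0,"wy":0,"wz":0,"jaw":40},
  {"x":0,"y":0,"z":-50,"wx":0,"wy":0,"wz":0,"jaw":40},
  {"x":0,"y":0,"z":-50,"wx":0,"wy":0,"wz":0,"jaw":40},
  {"x":0,"y":0,"z":-50,"wx":0,"wy":0,"wz":0,"jaw":40},
])

```text
t: 24.72
tool_pos: [0.6564, 0.0273, 0.0749]
eef_rot: [-0.0, 0.999, -0.046, 0.0]
ft_force: [1.4, -0.4, -4.0]
grip_width: 0.0574
grasp_force: 67.6
```

```bash
python3 -c "
from h import *
st()
"
```

```text
t 24.73 pos [656.4  27.3  74.9] close_ang -95.2 zax [ 0.  0. -1.] F [ 1.4  -0.45 -3.97] M [-0.031 -0.002  0.098] w 57.4 g 67.6 j7 -1.57
```

Request:
apply_moves([
  {"x":0,"y":0,"z":-22,"wx":0,"wy":0,"wz":0,"jaw":40},
  {"x":0,"y":0,"z":-33,"wx":0,"wy":0,"wz":0,"jaw":40},
  {"x":0,"y":0,"z":-38,"wx":0,"wy":0,"wz":0,"jaw":40},
  {"x":0,"y":0,"z":-38,"wx":0,"wy":0,"wz":0,"jaw":40},
  {"x":0,"y":0,"z":-38,"wx":0,"wy":0,"wz":0,"jaw":77},
  {"x":0,"y":0,"z":-38,"wx":0,"wy":0,"wz":0,"jaw":77},
  {"x":0,"y":0,"z":-38,"wx":0,"wy":0,"wz":0,"jaw":77},
  {"x":0,"y":0,"z":-36,"wx":0,"wy":0,"wz":0,"jaw":77},
])

```text
t: 25.72
tool_pos: [0.6562, 0.0265, 0.0381]
eef_rot: [0.0, 0.999, -0.046, -0.0]
ft_force: [0.7, -0.7, 0.2]
grip_width: 0.0768
grasp_force: 0.0
```

Request:
apply_moves([
  {"x":0,"y":0,"z":50,"wx":0,"wy":0,"wz":0,"jaw":77},
  {"x":0,"y":0,"z":105,"wx":0,"wy":0,"wz":0,"jaw":77},
  {"x":-50,"y":-30,"z":120,"wx":0,"wy":0,"wz":0,"jaw":70},
  {"x":-110,"y":-50,"z":120,"wx":0,"wy":0,"wz":0,"jaw":60},
  {"x":-170,"y":-50,"z":120,"wx":0,"wy":0,"wz":0,"jaw":60},
  {"x":-200,"y":-50,"z":120,"wx":0,"wy":0,"wz":0,"jaw":60},
])

```text
t: 26.48
tool_pos: [0.4535, -0.0238, 0.1581]
eef_rot: [-0.001, 0.999, -0.046, -0.0]
ft_force: [0.6, 0.1, -0.1]
grip_width: 0.0602
grasp_force: 0.0
```

```bash
python3 -c "
from h import *
t=Cam('scene');T=Cam('top')
st()
im=np.vstack([cv2.resize(c,(700,280),interpolation=cv2.INTER_CUBIC) for c in (t.img[185:265,250:450,::-1],T.img[165:245,260:460,::-1])])
cv2.imwrite('pics/p4.png',im)
for r in cartons(T,[(206,250),(274,250),(398,243)]): print([round(float(v),1) for v in r])
for r in cartons(T,[(329,193),(306,191)],z=.065): print([round(float(v),1) for v in r])
"
```

```text
t 26.57 pos [453.6 -23.4 158.3] close_ang -95.3 zax [-0.001  0.003 -1.   ] F [ 0.72 -0.36 -0.35] M [ 0.026 -0.06  -0.041] w 60.1 g 0.0 j7 -1.7
[438.7, 414.9, 59.5, 79.2, 55.5, 207.0, 174.0]
[432.4, 155.7, 57.5, 81.1, 93.1, 208.0, 176.0]
[443.7, -321.2, 57.3, 78.6, 65.8, 208.0, 177.0]
[650.7, -73.8, 76.6, 77.1, 176.4, 207.0, 192.0]
[655.5, 25.1, 59.7, 81.0, 172.9, 208.0, 192.0]
```

View pics/p4.png

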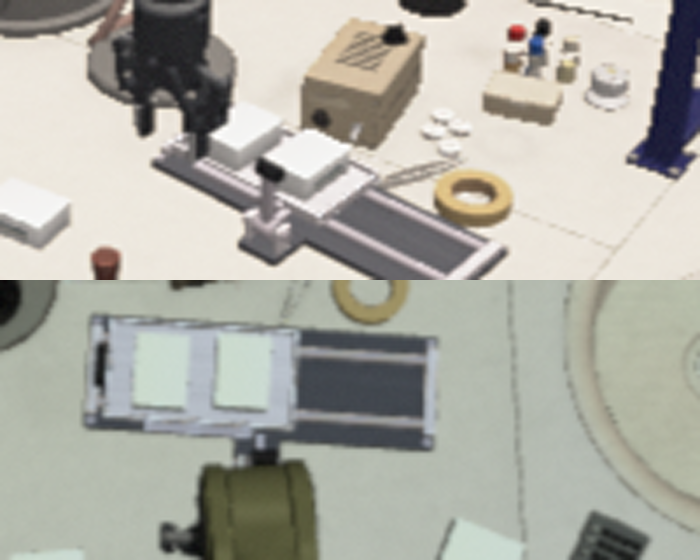

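Both cartons lie flat in the tray. Now for the lever, which I'll pinch by the knob ends.

Request:
apply_moves([
  {"x":45,"y":-25,"z":0,"wx":0,"wy":0,"wz":0,"jaw":60},
  {"x":90,"y":-52,"z":0,"wx":0,"wy":0,"wz":0,"jaw":60},
  {"x":97,"y":-56,"z":0,"wx":0,"wy":0,"wz":0,"jaw":60},
  {"x":97,"y":-56,"z":0,"wx":0,"wy":0,"wz":0,"jaw":60},
  {"x":97,"y":-56,"z":-40,"wx":0,"wy":0,"wz":0,"jaw":60},
  {"x":97,"y":-56,"z":-65,"wx":0,"wy":0,"wz":0,"jaw":60},
  {"x":97,"y":-56,"z":-74,"wx":0,"wy":0,"wz":0,"jaw":60},
  {"x":97,"y":-56,"z":-74,"wx":0,"wy":0,"wz":0,"jaw":60},
])

```text
t: 27.58
tool_pos: [0.553, -0.0788, 0.0845]
eef_rot: [-0.0, 0.999, -0.046, -0.0]
ft_force: [0.3, 0.1, -0.4]
grip_width: 0.0599
grasp_force: 0.0
```

Request:
apply_moves([
  {"x":0,"y":0,"z":0,"wx":0,"wy":0,"wz":0,"jaw":40},
  {"x":0,"y":0,"z":0,"wx":0,"wy":0,"wz":0,"jaw":34},
  {"x":0,"y":0,"z":0,"wx":0,"wy":0,"wz":0,"jaw":15},
  {"x":0,"y":0,"z":0,"wx":0,"wy":0,"wz":0,"jaw":15},
  {"x":0,"y":0,"z":0,"wx":0,"wy":0,"wz":0,"jaw":15},
  {"x":0,"y":0,"z":0,"wx":0,"wy":0,"wz":0,"jaw":15},
])

```text
t: 28.32
tool_pos: [0.5541, -0.0791, 0.0855]
eef_rot: [-0.0, 0.999, -0.046, 0.001]
ft_force: [-1.9, 1.0, 5.9]
grip_width: 0.0288
grasp_force: 59.5
```

```bash
python3 -c "
from h import *
st()
"
```

```text
t 28.32 pos [554.1 -79.1  85.5] close_ang -95.3 zax [ 0.001  0.001 -1.   ] F [-1.93  1.05  5.92] M [ 0.148  0.322 -0.01 ] w 28.8 g 59.5 j7 -1.41
```

Request:
apply_moves([
  {"x":-10.7,"y":1,"z":-0.8,"wx":0,"wy":0,"wz":0,"jaw":15},
  {"x":-21.2,"y":2,"z":-3.2,"wx":0,"wy":0,"wz":0,"jaw":15},
  {"x":-31.2,"y":3,"z":-7.2,"wx":0,"wy":0,"wz":0,"jaw":15},
  {"x":-40.5,"y":3.8,"z":-12.6,"wx":0,"wy":0,"wz":0,"jaw":15},
  {"x":-48.9,"y":4.6,"z":-19.3,"wx":0,"wy":0,"wz":0,"jaw":15},
  {"x":-56.2,"y":5.2,"z":-27.2,"wx":0,"wy":0,"wz":0,"jaw":15},
  {"x":-62.2,"y":5.8,"z":-36.2,"wx":0,"wy":0,"wz":0,"jaw":15},
  {"x":-66,"y":6.1,"z":-44,"wx":0,"wy":0,"wz":0,"jaw":15},
])

```text
t: 29.32
tool_pos: [0.4886, -0.0728, 0.0424]
eef_rot: [-0.001, 0.999, -0.046, 0.002]
ft_force: [-3.5, 2.1, 14.1]
grip_width: 0.0286
grasp_force: 75.7
```

```bash
python3 -c "
from h import *
env.camera('top');env.camera('top');st()
"
```

```text
t 29.43 pos [488.2 -72.8  41.5] close_ang -95.3 zax [ 0.002  0.001 -1.   ] F [-3.23  2.48  9.36] M [ 0.363 -0.048 -0.024] w 28.7 g 75.3 j7 -1.44
```

Request:
apply_moves([
  {"x":0,"y":0,"z":2,"wx":0,"wy":0,"wz":0,"jaw":50},
  {"x":0,"y":0,"z":2,"wx":0,"wy":0,"wz":0,"jaw":50},
  {"x":0,"y":0,"z":2,"wx":0,"wy":0,"wz":0,"jaw":50},
  {"x":0,"y":0,"z":30,"wx":0,"wy":0,"wz":0,"jaw":50},
  {"x":0,"y":0,"z":80,"wx":0,"wy":0,"wz":0,"jaw":50},
  {"x":0,"y":0,"z":120,"wx":0,"wy":0,"wz":0,"jaw":50},
])

```text
t: 30.18
tool_pos: [0.4873, -0.0737, 0.1618]
eef_rot: [0.0, 0.999, -0.046, 0.0]
ft_force: [0.3, 0.0, 0.3]
grip_width: 0.0501
grasp_force: 0.0
```

Request:
apply_moves([
  {"x":20,"y":50,"z":0,"wx":0,"wy":0,"wz":0,"jaw":0},
  {"x":50,"y":95,"z":0,"wx":0,"wy":0,"wz":0,"jaw":0},
  {"x":85,"y":140,"z":0,"wx":0,"wy":0,"wz":0,"jaw":0},
  {"x":125,"y":180,"z":0,"wx":0,"wy":0,"wz":0,"jaw":0},
  {"x":170,"y":203,"z":0,"wx":0,"wy":0,"wz":0,"jaw":0},
  {"x":180,"y":205,"z":0,"wx":0,"wy":0,"wz":0,"jaw":0},
  {"x":180,"y":205,"z":0,"wx":0,"wy":0,"wz":0,"jaw":0},
])

```text
t: 31.05
tool_pos: [0.6671, 0.1305, 0.1594]
eef_rot: [0.001, 0.999, -0.047, -0.001]
ft_force: [-1.0, 0.2, 1.2]
grip_width: -0.0006
grasp_force: 0.0
```

```bash
python3 -c "
from h import *
t=Cam('scene');T=Cam('top')
st()
im=np.vstack([cv2.resize(c,(700,280),interpolation=cv2.INTER_CUBIC) for c in (t.img[185:265,250:450,::-1],T.img[165:245,260:460,::-1])])
cv2.imwrite('pics/p5.png',im)
"
```

```text
t 31.15 pos [666.5 129.9 160.3] close_ang -95.4 zax [-0.001 -0.001 -1.   ] F [-0.11  0.18  0.14] M [-0.033  0.033 -0.002] w -0.0 g 0.0 j7 -1.74
```

View pics/p5.png

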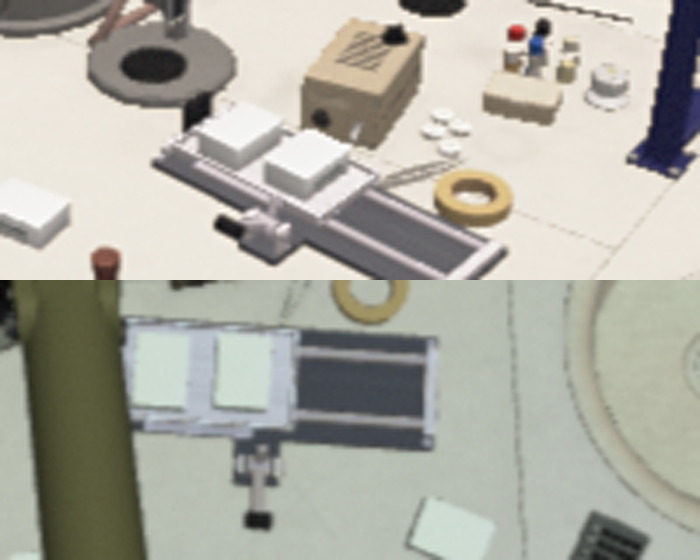

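The lever is folded: its knob is at (258,520) in the top half-view. I'll lower behind the tab and push gently.

Request:
apply_moves([
  {"x":0,"y":0,"z":-40,"wx":0,"wy":0,"wz":0,"jaw":0},
  {"x":0,"y":0,"z":-75,"wx":0,"wy":0,"wz":0,"jaw":0},
  {"x":0,"y":0,"z":-98,"wx":0,"wy":0,"wz":0,"jaw":0},
  {"x":0,"y":0,"z":-98,"wx":0,"wy":0,"wz":0,"jaw":0},
])

```text
t: 31.65
tool_pos: [0.665, 0.1305, 0.061]
eef_rot: [0.0, 0.999, -0.047, -0.002]
ft_force: [0.2, -0.5, -0.2]
grip_width: 0.0001
grasp_force: 0.0
```

Request:
apply_moves([
  {"x":-0.5,"y":-6,"z":0,"wx":0,"wy":0,"wz":0,"jaw":0},
  {"x":-1.1,"y":-12,"z":0,"wx":0,"wy":0,"wz":0,"jaw":0},
  {"x":-1.7,"y":-18,"z":0,"wx":0,"wy":0,"wz":0,"jaw":0},
  {"x":-2.3,"y":-25,"z":0,"wx":0,"wy":0,"wz":0,"jaw":0},
  {"x":-3,"y":-32,"z":0,"wx":0,"wy":0,"wz":0,"jaw":0},
  {"x":-3.7,"y":-40,"z":0,"wx":0,"wy":0,"wz":0,"jaw":0},
])

```text
t: 32.4
tool_pos: [0.6641, 0.0916, 0.0629]
eef_rot: [-0.0, 0.999, -0.046, 0.001]
ft_force: [-0.2, 1.1, 3.1]
grip_width: 0.0003
grasp_force: 1.4
```

```bash
python3 -c "
from h import *
st()
"
```

```text
t 32.4 pos [664.1  91.6  62.9] close_ang -95.3 zax [ 0.001  0.001 -1.   ] F [-0.19  1.09  3.07] M [ 0.384 -0.088  0.027] w 0.3 g 1.4 j7 -1.65
```

Request:
apply_moves([
  {"x":-1,"y":-12,"z":0,"wx":0,"wy":0,"wz":0,"jaw":0},
  {"x":-2.3,"y":-25,"z":0,"wx":0,"wy":0,"wz":0,"jaw":0},
  {"x":-3.6,"y":-39,"z":0,"wx":0,"wy":0,"wz":0,"jaw":0},
  {"x":-4.9,"y":-53,"z":0,"wx":0,"wy":0,"wz":0,"jaw":0},
  {"x":-6.2,"y":-67,"z":0,"wx":0,"wy":0,"wz":0,"jaw":0},
  {"x":-7.5,"y":-81,"z":0,"wx":0,"wy":0,"wz":0,"jaw":0},
  {"x":-8.6,"y":-93,"z":0,"wx":0,"wy":0,"wz":0,"jaw":0},
  {"x":-9.5,"y":-103,"z":0,"wx":0,"wy":0,"wz":0,"jaw":0},
])

```text
t: 33.4
tool_pos: [0.6538, -0.0124, 0.0621]
eef_rot: [0.0, 0.999, -0.046, -0.0]
ft_force: [1.0, 2.1, 2.1]
grip_width: 0.0001
grasp_force: 1.3
```

Request:
apply_moves([
  {"x":-0.5,"y":-5,"z":0,"wx":0,"wy":0,"wz":0,"jaw":0},
  {"x":-1,"y":-10,"z":0,"wx":0,"wy":0,"wz":0,"jaw":0},
  {"x":-1.2,"y":-14,"z":0,"wx":0,"wy":0,"wz":0,"jaw":0},
  {"x":-1.2,"y":-14,"z":0,"wx":0,"wy":0,"wz":0,"jaw":0},
])

```text
t: 33.9
tool_pos: [0.6524, -0.026, 0.062]
eef_rot: [0.0, 0.999, -0.046, -0.001]
ft_force: [0.4, -0.6, -0.7]
grip_width: 0.0001
grasp_force: 0.0
```

```bash
python3 -c "
from h import *
st()
"
```

```text
t 33.9 pos [652.4 -26.   62. ] close_ang -95.3 zax [-0.001 -0.001 -1.   ] F [ 0.37 -0.57 -0.73] M [-0.001 -0.027 -0.001] w 0.1 g 0.0 j7 -1.47
```

Request:
apply_moves([
  {"x":-0.2,"y":-2,"z":0,"wx":0,"wy":0,"wz":0,"jaw":0},
  {"x":-0.3,"y":-4,"z":0,"wx":0,"wy":0,"wz":0,"jaw":0},
  {"x":-0.5,"y":-6,"z":0,"wx":0,"wy":0,"wz":0,"jaw":0},
  {"x":-0.5,"y":-6,"z":0,"wx":0,"wy":0,"wz":0,"jaw":0},
])

```text
t: 34.4
tool_pos: [0.6524, -0.0265, 0.062]
eef_rot: [-0.003, 0.999, -0.045, -0.001]
ft_force: [0.2, 8.0, 0.1]
grip_width: 0.0002
grasp_force: 3.8
```

```bash
python3 -c "
from h import *
T=Cam('top')
st()
cv2.imwrite('pics/p6.png',cv2.resize(T.img[165:245,260:460,::-1],(800,320),interpolation=cv2.INTER_CUBIC))
"
```

```text
t 34.45 pos [652.4 -26.5  62. ] close_ang -95.1 zax [-0.001  0.005 -1.   ] F [-0.13  8.3   0.04] M [1.716 0.035 0.023] w -0.4 g 3.7 j7 -1.46
```

View pics/p6.png

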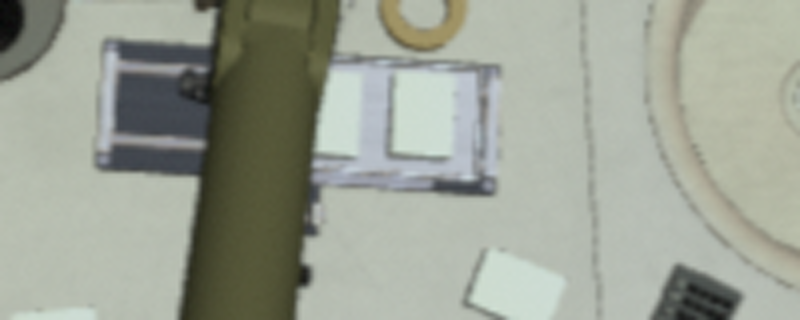

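The tray is against its far end stop at 8 N. Now back to the lever.

Request:
apply_moves([
  {"x":0,"y":10,"z":0,"wx":0,"wy":0,"wz":0,"jaw":0},
  {"x":0,"y":20,"z":0,"wx":0,"wy":0,"wz":0,"jaw":0},
  {"x":0,"y":20,"z":50,"wx":0,"wy":0,"wz":0,"jaw":0},
  {"x":0,"y":20,"z":98,"wx":0,"wy":0,"wz":0,"jaw":0},
  {"x":-55,"y":0,"z":98,"wx":0,"wy":0,"wz":0,"jaw":20},
  {"x":-110,"y":-20,"z":98,"wx":0,"wy":0,"wz":0,"jaw":50},
  {"x":-164,"y":-40,"z":98,"wx":0,"wy":0,"wz":0,"jaw":50},
  {"x":-164,"y":-40,"z":98,"wx":0,"wy":0,"wz":0,"jaw":50},
])

```text
t: 35.45
tool_pos: [0.4844, -0.0735, 0.1599]
eef_rot: [-0.001, 0.999, -0.048, -0.001]
ft_force: [0.8, 0.9, 0.0]
grip_width: 0.0502
grasp_force: 0.0
```

```bash
python3 -c "
from h import *
t=Cam('scene');T=Cam('top')
st()
"
```

```text
t 35.55 pos [488.7 -71.5 160.9] close_ang -95.3 zax [ 0.002  0.001 -1.   ] F [ 0.51  0.33 -0.69] M [0.027 0.039 0.008] w 49.9 g 0.0 j7 -1.55
```

Request:
apply_moves([
  {"x":-1,"y":-1,"z":-55,"wx":0,"wy":0,"wz":0,"jaw":50},
  {"x":-1,"y":-1,"z":-95,"wx":0,"wy":0,"wz":0,"jaw":50},
  {"x":-1,"y":-1,"z":-118,"wx":0,"wy":0,"wz":0,"jaw":50},
  {"x":-1,"y":-1,"z":-118,"wx":0,"wy":0,"wz":0,"jaw":34},
  {"x":-1,"y":-1,"z":-118,"wx":0,"wy":0,"wz":0,"jaw":15},
  {"x":-1,"y":-1,"z":-118,"wx":0,"wy":0,"wz":0,"jaw":15},
  {"x":-1,"y":-1,"z":-118,"wx":0,"wy":0,"wz":0,"jaw":15},
  {"x":-1,"y":-1,"z":-118,"wx":0,"wy":0,"wz":0,"jaw":15},
])

```text
t: 36.55
tool_pos: [0.4882, -0.0726, 0.0427]
eef_rot: [0.0, 0.999, -0.046, 0.001]
ft_force: [5.1, -3.2, -9.7]
grip_width: 0.0293
grasp_force: 59.8
```

```bash
python3 -c "
from h import *
st()
"
```

```text
t 36.55 pos [488.2 -72.6  42.7] close_ang -95.3 zax [ 0.002 -0.001 -1.   ] F [ 5.14 -3.15 -9.7 ] M [-0.482 -0.52   0.099] w 29.3 g 59.8 j7 -1.45
```

Request:
apply_moves([
  {"x":5,"y":-0.5,"z":9.5,"wx":0,"wy":0,"wz":0,"jaw":15},
  {"x":11.5,"y":-1.1,"z":18,"wx":0,"wy":0,"wz":0,"jaw":15},
  {"x":19.2,"y":-1.8,"z":25.7,"wx":0,"wy":0,"wz":0,"jaw":15},
  {"x":28,"y":-2.6,"z":32,"wx":0,"wy":0,"wz":0,"jaw":15},
  {"x":37.5,"y":-3.5,"z":37,"wx":0,"wy":0,"wz":0,"jaw":15},
  {"x":47.7,"y":-4.4,"z":40.4,"wx":0,"wy":0,"wz":0,"jaw":15},
  {"x":58.2,"y":-5.4,"z":42.2,"wx":0,"wy":0,"wz":0,"jaw":15},
  {"x":67.5,"y":-6.2,"z":42.6,"wx":0,"wy":0,"wz":0,"jaw":15},
])

```text
t: 37.55
tool_pos: [0.5532, -0.0787, 0.085]
eef_rot: [-0.0, 0.999, -0.046, -0.003]
ft_force: [-7.9, -2.8, -5.4]
grip_width: 0.0289
grasp_force: 59.4
```

Request:
apply_moves([
  {"x":2,"y":-0.2,"z":0,"wx":0,"wy":0,"wz":0,"jaw":15},
  {"x":2,"y":-0.2,"z":0,"wx":0,"wy":0,"wz":0,"jaw":15},
])

```text
t: 37.8
tool_pos: [0.5553, -0.0789, 0.085]
eef_rot: [-0.0, 0.999, -0.046, -0.003]
ft_force: [-7.3, -0.6, -5.8]
grip_width: 0.0287
grasp_force: 60.2
```

```bash
python3 -c "
from h import *
st()
"
```

```text
t 37.8 pos [555.3 -78.9  85. ] close_ang -95.3 zax [-0.005  0.    -1.   ] F [-7.3  -0.59 -5.77] M [-0.331  1.962  0.102] w 28.7 g 60.2 j7 -1.41
```

Request:
apply_moves([
  {"x":0,"y":0,"z":0,"wx":0,"wy":0,"wz":0,"jaw":55},
  {"x":0,"y":0,"z":0,"wx":0,"wy":0,"wz":0,"jaw":55},
  {"x":0,"y":0,"z":0,"wx":0,"wy":0,"wz":0,"jaw":55},
  {"x":0,"y":0,"z":40,"wx":0,"wy":0,"wz":0,"jaw":55},
  {"x":0,"y":0,"z":95,"wx":0,"wy":0,"wz":0,"jaw":55},
  {"x":-30,"y":40,"z":110,"wx":0,"wy":0,"wz":0,"jaw":55},
  {"x":-60,"y":95,"z":110,"wx":0,"wy":0,"wz":0,"jaw":55},
  {"x":-60,"y":150,"z":110,"wx":0,"wy":0,"wz":0,"jaw":55},
])

```text
t: 38.8
tool_pos: [0.4961, 0.0728, 0.1964]
eef_rot: [-0.002, 0.999, -0.046, 0.001]
ft_force: [1.1, -0.9, 0.4]
grip_width: 0.0548
grasp_force: 0.0
```

```bash
python3 -c "
from h import *
t=Cam('scene');T=Cam('top')
st()
im=np.vstack([cv2.resize(c,(700,280),interpolation=cv2.INTER_CUBIC) for c in (t.img[185:265,250:450,::-1],T.img[165:245,260:460,::-1])])
cv2.imwrite('pics/p7.png',im)
kt=max(env.mark_of('top','lever_knob'),key=lambda q:q['conf'],default=None);ks=max(env.mark_of('scene','lever_knob'),key=lambda q:q['conf'],default=None);print(kt,ks)
if kt and ks: print(tri(T,kt['centre'],t,ks['centre']))
for r in cartons(T,[(206,250),(398,243)]): print([round(float(v),1) for v in r])
"
```

```text
t 38.9 pos [496.5  79.2 195.8] close_ang -94.7 zax [ 0.002  0.004 -1.   ] F [ 0.46 -0.05  0.41] M [-0.     0.004  0.029] w 55.0 g 0.0 j7 -1.85
{'centre': [339.4, 215.8], 'conf': 0.47} {'centre': [383.6, 243.1], 'conf': 0.68}
[ 0.59961518 -0.17986411  0.06697544]
[438.6, 414.8, 59.3, 78.9, 55.9, 207.0, 175.0]
[469.4, -290.9, 60.8, 83.1, 65.1, 188.0, 177.0]
```

View pics/p7.png

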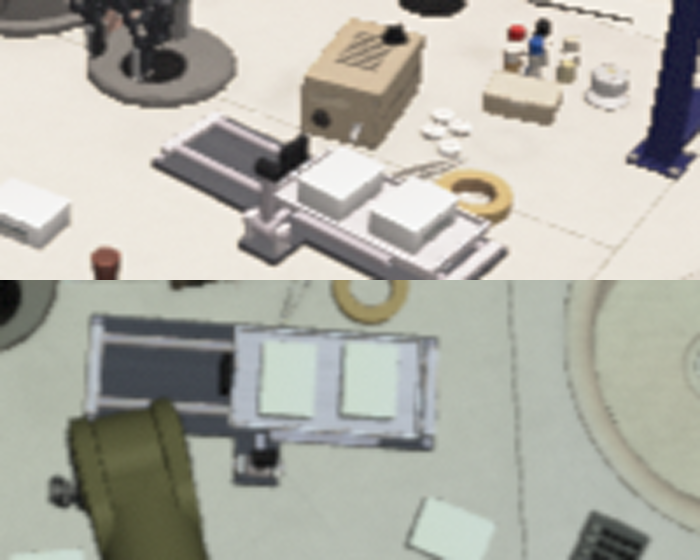

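The final view shows both cartons in the tray at the far right, the lever upright at (264,452), and the tool clear. The untested carton at the right has been knocked a few centimetres but still lies flat.

```bash
python3 -c "
from h import *
env.camera('top');env.camera('top');st();print(env.finish_job())
"
```

```text
t 39.1 pos [497.5  70.1 195.4] close_ang -95.4 zax [ 0.001 -0.    -1.   ] F [-0.6  -0.96 -0.13] M [-0.035 -0.01   0.001] w 55.0 g 0.0 j7 -1.85
the job is handed in; nothing more can be done
None
```

I handed the job in at about 39 s (result not reported): two of the three cartons I shook rattled and lie flat in the tray, which is at its far right end with the lever upright; the other two I did not shake, as at most two could rattle.

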